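Hold a sprung bolt head behind its bracket

TASK

The sprung tensioner bolt on the grey two-plate bracket must be held at its set position while I tighten the lock nut at the front. Reach down into the narrow gap behind the bracket's front plate, grasp the bolt's hidden hex head between the fingers, and turn it clockwise (as seen from the front) against its spring until the tip of the pointer on the front stands between the two prongs of the forked index mark. Finish still gripping the head there so that it cannot turn back; do not touch the pointer or the fork, and leave the glue bottle, the flux pot and the hex key where they stand.

Things in the scene. Friction and masses are not known exactly. Their poses are not given: they have to be found in the camera images.
- bracket: Grey painted bracket fixed to the bench: foot 150 x 100 x 6 mm, two parallel upright plates 6 mm thick, 70 mm wide up to z = 51, above that 52 mm with a round top at z = 101. Origin: centre of the foot's underside. x points from the front plate to the rear one, z up. The gap between them (x -30 to +30 mm) is open at the top and sides. The bolt's axis lies along x at y = 0, z = 75 mm.
- bolt_head: Steel hex head of the bolt, hidden in the gap: 30 mm across flats, 34.6 across corners, 22 mm long along the axis, 19 mm of gap at either end of it (shank and spring, 30 mm thick, run through the front one). Origin: its centre. x: the bolt's axis, as the bracket's x; two flats are normal to its y, so its z lies along them; the others follow at 60 degrees. Turns with the bolt.
- head_centre (a point): The centre of the hex head, on the bolt's axis, 75 mm above the bench; axes as bolt_head.
- bolt (a joint): Turn of the bolt with head, nut and pointer, rad: 0 at rest on its stop, growing clockwise seen from the front (positive about the bracket's x), at most 1.0. The head's z leans (joint - 0.30) from upright, clockwise seen from the front, so 0.30 anticlockwise at rest. A torsion spring turns it back with 0.15 N m at 0 and 0.21 N m at 0.6 whenever it is let go.
- pointer: Steel pointer fixed to the bolt on the front of the front plate, behind the thin lock nut: a tapering hand 3 mm thick hanging from the axis, its tip 57 mm from the axis and 3.5 mm wide. Origin: on the axis at the head's centre; axes as bolt_head. It points along its -z, parallel to one pair of the head's flats.
- pointer_tip (a point): The tip of the pointer, 57 mm from the bolt's axis, 41.5 mm in front of the head's centre.
- fork (a joint): Angle of the forked index mark, rad: 0 when it hangs straight down from the bolt's axis, growing clockwise seen from the front (towards the bracket's +y). Stiff, stays as set, between 0.12 and 0.32. The pointer is in the middle of the fork when joint bolt = joint fork + 0.30.
- fork_gap (a point): The middle of the gap between the fork's prongs, 54 mm from the bolt's axis. The fork is a brass hand on the front plate, behind the pointer, ending in two prongs with 12 mm clear between them. The point's -z points from the bolt's axis to the gap.
- glue_bottle: Upright squeeze bottle of wood glue, 47 mm in diameter, 136 mm tall, some 17 cm to the left (+y) of the bracket. Origin: centre of its underside. Bystander.
- flux_pot: Small pot with white screw cap, 38 mm in diameter, 37 mm tall, standing left of and behind the bracket. Origin: centre of its underside. Bystander.
- hex_key: Black hex key, 33 x 88 x 6 mm, lying on the bench in front of the bracket. Origin: centre of its underside. Bystander.
There are look-alikes about, which are no part of the job. Leave any purple look-alike of the bracket alone.

How it is judged (in metres and radians):
On the way:
1. the hex head is grasped between the fingers (contact force between the fingers and bolt_head above 8 N and distance between the grasp point and head_centre below 0.028 m), for 0.1 s.
At the end, for the whole second after the job is handed in: At the end the fingers grip the hex head (over 8 N, place between the pads within 28 mm of its centre), the pointer is still, within 0.08 rad of the fork's middle; nothing touches pointer or fork; glue bottle, flux pot and hex key are within 30 mm of where they stood (all of step 1 and angle between the z axis of pointer_tip and the z axis of fork_gap, either way round below 0.08 rad and velocity of joint bolt between -0.1 and 0.1 rad/s and value of joint bolt above 0.3 rad and contact force between pointer and anything else below 0.5 N and contact force between the arm and fork below 0.5 N and distance of each of glue_bottle, flux_pot, hex_key from where it was at the start of the episode below 0.03 m); the arm keeps its last pose, push and grip.
It fails at once if the robot touches the pointer (contact force between the arm and pointer above 1 N).
It fails at once if the robot touches the fork (contact force between the arm and fork above 1 N).
It fails at once if the glue bottle is pushed more than 30 mm from its place or knocked over (distance of glue_bottle from where it was at the start of the episode above 0.03 m or angle between glue_bottle's own z axis and vertical above 0.4 rad).
It fails at once if the flux pot is pushed more than 30 mm from its place or knocked over (distance of flux_pot from where it was at the start of the episode above 0.03 m or angle between flux_pot's own z axis and vertical above 0.4 rad).
It fails at once if the hex key is pushed more than 30 mm from its place or knocked over (distance of hex_key from where it was at the start of the episode above 0.03 m or angle between hex_key's own z axis and vertical above 0.4 rad).
It also fails if it takes over 35 s, if anything falls off the work surface, if the arm or the gripper's body presses on something with over 40 N, if the wrist force passes 120 N, or if a joint passes its speed limit or range.

ROBOT

A 6-joint arm with a two-finger parallel gripper is mounted at the origin on a cart in front of the work surface, level with it; the furniture and walls round the work are solid. World frame = base frame: x ahead of the robot, y to its left, z up, the work surface at z = 0. Lengths are in mm, angles in rad, forces in N, time in s.
With the tool pointing down it reaches from about 275 to 875 mm from the base axis. Payload 12.5 kg.
Tool frame: the origin (TCP) lies at the very end of the fingers, on their centre line; the grasp point (between the pads) lies 19 mm behind it; z points along the fingers, y is the line along which they close (so a half turn about z gives the same grasp; the last joint's range is limited). The gripper opens to 85 mm and grips with 20 to 120 N. Pads are 22 mm wide; open, the fingers measure 114 mm over their backs; the gripper's body (76 mm by 85 mm) begins 54 mm behind the grasp point. The pads swing forward as they close: fully open they stand 13 mm farther back than shut.
Start: joints at [-1.426, 0.351, 1.652, -0, 1.139, -0.085], TCP at [125.301, -535.522, 231.29] pointing down, gripper open.
Joint ranges: [-2.75, 2.75], [-0.79, 2.1], [0.01, 2.65], [-1.57, 4.71], [0.07, 3.14], [-2.87, 2.87]. Speed limits (rad/s): [2.22, 2.22, 2.79, 3.14, 3.14, 3.14].

INTERFACE

Orientations are given as a unit quaternion [x, y, z, w].
In Python, from rig import env gives the robot as it stands.
- The arm moves only by the shell command python3 -m crank 'ROWS' [FORCE]. ROWS is JSON, one flat list of numbers, 7 for each row, row after row: the shift along the tool's x, y, z in mm, then the turn, a rotation vector about the tool's x, y, z in rad, then the finger opening in mm, from 0 to 85.4. In form: [tx, ty, tz, ax, ay, az, gripper, tx, ty, tz, ax, ay, az, gripper, ...]. A call has 1 to 5 rows; each row shifts and turns the commanded pose from where the row before left it, along the tool's axes as they then stand; what a row does not reach is not made up. A row lasts 1/12 s, in which the tool goes at most 41.7 mm and 7.16 degrees, less where a joint would pass 70% of its speed; a pose out of reach is approached as far as the arm can. A call with a gripper value outside its range is refused whole. The fingers move at their own pace and stop on an object; FORCE is the grip in N (left out, the last holds). Time passes only in rows, so rows that do not move let the fingers close. It gives the time, the measured TCP pose, the force, the opening and the grip force at its end, in the units of the state.
- env.state(): the state, without advancing time (a new reading comes with each control period).
- env.read_camera(name): name is "side" or "top" or "wrist"; returns the picture (400x640x3 uint8, red, green, blue); there is no depth.
- env.calibration(name): a dict with "mtx" (3x3 intrinsics, pixels), "pose" (4x4, takes a point from camera to world coordinates). Camera axes: x right, y up, looking along -z (the intrinsics and any distortion apply to the point x, -y, -z); pixel columns grow to the right and rows downward; lengths in mm; the calibration is good to about 2 mm. A picture is of the moment at which its call begins: read the wrist's pose just before it. calibration takes no time and is no camera call; for the wrist camera it gives the pose at the moment of the call.
- env.sign_off(): hands the job in; it is judged then, once.
The state is a dict: "time": time; "joints": joint angles; "dq": joint speeds; "joint_torque": joint torques, N m; "eef_pos": TCP position; "orientation": TCP orientation; "wrist_force": force on the tool from outside, world axes, zero at the start; "torque": the same for the moment, N m; "gripper_width": finger opening in mm; "grasp_force": force on a finger pad.
Only numpy, scipy, OpenCV 4.12 (cv2) and the standard library are available. Lean on these libraries where they do the work, as an engineer would, in place of code of your own. Each camera call takes 0.05 s, during which the arm holds its last target. There are 200 camera calls.

## Working session

There is one attempt and no reset: what is moved stays moved. The work goes in short steps, Python scripts to look and compute and a shell command to move; the robot and the scene stay as the last step left them, time stands still between calls to the robot, and variables do not carry over. Pictures are saved under pics/ and viewed, at most 10 in all, crops included, and the job is handed in when it is done.

```bash
mkdir -p pics; ls
python3 - <<'E'
from rig import env
import cv2,json
s=env.state();print({k:s[k] for k in('time','eef_pos','orientation','gripper_width')})
for n in('side','top'):
    cv2.imwrite(f'pics/{n}0.png',env.read_camera(n)[:,:,::-1]);c=env.calibration(n);print(n,c['mtx'],c['pose'].round(3) if hasattr(c['pose'],'round') else c['pose'])
E
```

```text
pics
{'time': 0.0, 'eef_pos': array([ 125.24830878, -535.18857302,  230.73020113]), 'orientation': array([ 9.93406140e-01,  1.14646678e-01, -1.68470825e-05, -6.16100092e-04]), 'gripper_width': 85.47790167725866}
side [[456.24715499   0.         317.02148366]
 [  0.         456.24715499 200.84378572]
 [  0.           0.           1.        ]] [[ 1.00000e+00 -4.00000e-03  2.00000e-03  4.07126e+02]
 [ 4.00000e-03  6.09000e-01 -7.93000e-01 -4.13080e+02]
 [ 2.00000e-03  7.93000e-01  6.09000e-01  5.94945e+02]
 [ 0.00000e+00  0.00000e+00  0.00000e+00  1.00000e+00]]
top [[412.10436291   0.         323.37262533]
 [  0.         412.10436291 198.37599607]
 [  0.           0.           1.        ]] [[ 7.60000e-02  9.74000e-01 -2.13000e-01  2.35959e+02]
 [-9.97000e-01  7.50000e-02 -1.20000e-02  2.58490e+02]
 [ 5.00000e-03  2.14000e-01  9.77000e-01  9.01950e+02]
 [ 0.00000e+00  0.00000e+00  0.00000e+00  1.00000e+00]]
```

View pics/side0.png

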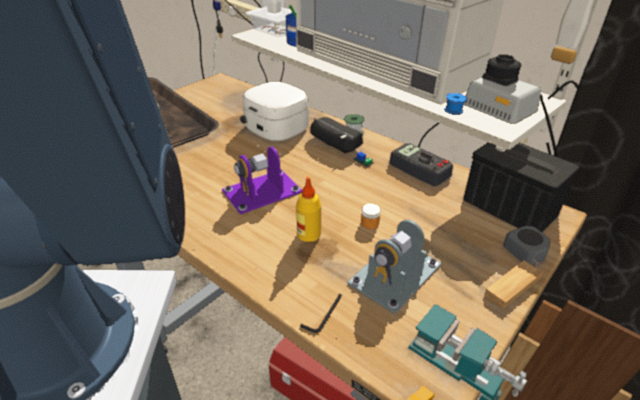

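View pics/top0.png

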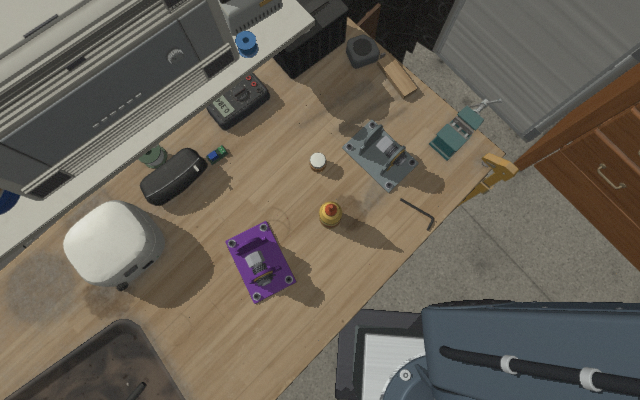

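The grey bracket is at about (395,265) in the side view and (380,155) in the top view. The bottle, pot and hex key stand around it, and the purple look-alike is apart. I'll enlarge both.

Run:
```python
import cv2,numpy as np
a=cv2.imread('pics/side0.png')[210:320,340:450];b=cv2.imread('pics/top0.png')[110:200,330:430]
f=lambda i,s:cv2.resize(i,None,fx=s,fy=s,interpolation=cv2.INTER_CUBIC)
a=f(a,5);b=f(b,5)
cv2.imwrite('pics/a.png',a);cv2.imwrite('pics/b.png',b)
```

```text
(no output)
```

View pics/a.png

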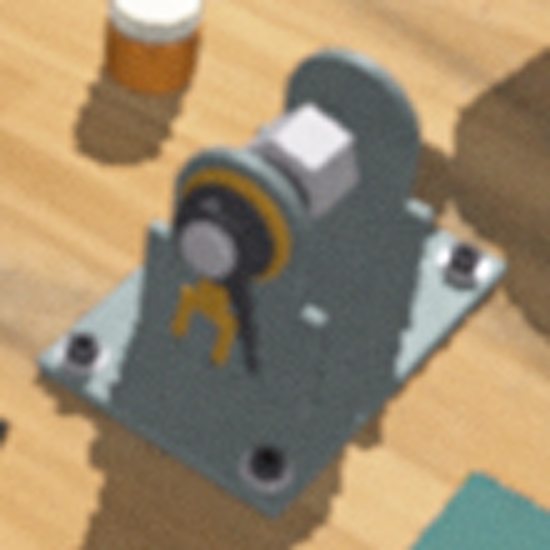

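View pics/b.png

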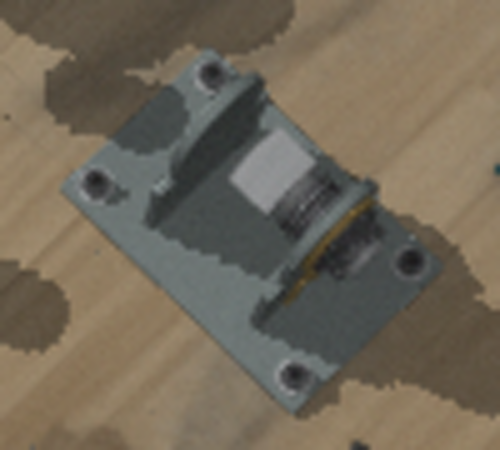

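```bash
cat > h.py <<'E'
import numpy as np,cv2
from rig import env
def ray(c,uv):
    p=np.array(c['pose']);d=np.linalg.solve(np.array(c['mtx']),[*uv,1.]);d=p[:3,:3]@(d*[1,-1,-1]);return p[:3,3],d
def onz(c,uv,z):
    o,d=ray(c,uv);return o+d*(z-o[2])/d[2]
def proj(c,P):
    p=np.array(c['pose']);q=(np.atleast_2d(P)-p[:3,3])@p[:3,:3]*[1,-1,-1];q=q@np.array(c['mtx']).T;return q[:,:2]/q[:,2:]
def T(b,P): # bracket->world, b=x,y,yaw
    P=np.atleast_2d(P);c,s=np.cos(b[2]),np.sin(b[2]);return np.c_[b[0]+c*P[:,0]-s*P[:,1],b[1]+s*P[:,0]+c*P[:,1],P[:,2]]
E
python3 - <<'E'
from h import *
from scipy.optimize import least_squares
t,s=env.calibration('top'),env.calibration('side')
# corners bracket frame: FL(-75,50) FR(-75,-50) RL RR
C={'FL':(-75,50,6),'FR':(-75,-50,6),'RL':(75,50,6),'RR':(75,-50,6)}
tp={'FL':(389,192.4),'FR':(418,163),'RL':(342.6,147.4),'RR':(371.4,120)}
sp={'FL':(348,282),'FR':(395,313),'RR':(441,262.4)}
for k in tp: print(k,onz(t,tp[k],6).round(1), onz(s,sp[k],6).round(1) if k in sp else '')
for use in('t','s','ts'):
    def f(b):
        r=[]
        if 't' in use: r+=[proj(t,T(b,C[k]))[0]-tp[k] for k in tp]
        if 's' in use: r+=[proj(s,T(b,C[k]))[0]-sp[k] for k in sp]
        return np.ravel(r)
    g=least_squares(f,[500,-100,.2]);print(use,g.x.round(3),np.abs(g.fun).max())
    b=g.x
np.save('b.npy',b)
print('head',T(b,[0,0,75]))
pr=lambda xx,r,a,w:proj(s,T(b,[[xx,r*np.sin(a)+w*np.cos(a),75-r*np.cos(a)+w*np.sin(a)]]))[0]
k=lambda q:((q-[340,210])*5).round(0)
print('ptr',k(pr(-41.5,57,-.3,0)),'nut',k(pr(-45,0,0,0)))
for a in np.arange(.12,.33,.04): print(a.round(2),k(pr(-38,54,a,0)),k(pr(-38,54,a,8)),k(pr(-38,54,a,-8)))
E
```

```text
FL [456.6 124.    6. ] [459.4 124.5   6. ]
FR [530.2  61.2   6. ] [531.5  58.5   6. ]
RL [554.1 234.4   6. ] 
RR [626.1 172.1   6. ] [629.4 172.5   6. ]
t [541.861 147.946   0.855] 1.3063514939450442
s [543.843 148.453   0.859] 1.3824199763428169
ts [543.006 148.078   0.859] 1.8548545532531762
head [[543.00606456 148.07793641  75.        ]]
ptr [252. 373.] nut [219. 238.]
0.12 [201. 332.] [182. 318.] [220. 345.]
0.16 [196. 328.] [177. 314.] [215. 342.]
0.2 [191. 324.] [172. 310.] [209. 339.]
0.24 [186. 320.] [167. 305.] [204. 335.]
0.28 [181. 316.] [163. 301.] [199. 332.]
0.32 [176. 312.] [158. 296.] [194. 328.]
```

```bash
for i in 1 2 3 4; do python3 -m crank '[28,-28.5,0,0,0,0,85, 28,-28.5,0,0,0,0,85, 28,-28.5,0,0,0,0,85, 28,-28.5,0,0,0,0,85, 28,-28.5,0,0,0,0,85]' | tail -c 600; done; python3 -m crank '[0,0,0,0,0,-0.12,85, 0,0,0,0,0,-0.12,85, 0,0,0,0,0,-0.12,85, 0,0,0,0,0,-0.12,85, 0,0,0,0,0,-0.12,85]'
python3 - <<'E'
from h import *
t=env.calibration('top')
print('bottle',onz(t,(331,207),120),'pot',onz(t,(318,160),37))
E
```

```text
time: 0.52
eef_pos: [229.5, -363.0, 231.0]
orientation: [0.993, 0.114, -0.0, -0.0]
wrist_force: [0.8, 0.1, 0.1]
gripper_width: 85.0
grasp_force: 0.0
time: 0.93
eef_pos: [333.4, -192.4, 231.3]
orientation: [0.993, 0.114, 0.0, 0.0]
wrist_force: [0.2, -0.7, 0.7]
gripper_width: 85.0
grasp_force: 0.0
time: 1.35
eef_pos: [437.4, -21.5, 231.2]
orientation: [0.993, 0.115, -0.0, 0.0]
wrist_force: [0.6, -1.6, 0.3]
gripper_width: 84.6
grasp_force: 0.0
time: 1.77
eef_pos: [541.2, 149.1, 231.0]
orientation: [0.993, 0.115, -0.0, 0.0]
wrist_force: [0.7, -1.1, 0.7]
gripper_width: 85.0
grasp_force: 0.0
time: 2.18
eef_pos: [540.5, 147.1, 230.9]
orientation: [0.914, 0.406, -0.0, -0.0]
wrist_force: [0.1, 0.6, 0.4]
gripper_width: 85.1
grasp_force: 0.0
bottle [390.86918743 251.81920568 120.        ] pot [509.87152993 287.11331933  37.        ]
```

Run:
```python
from h import *
import pickle
c=env.calibration('wrist');im=env.read_camera('wrist')[:,:,::-1].copy();pickle.dump(c,open('w1.pkl','wb'))
cv2.imwrite('pics/w1raw.png',im);b=np.load('b.npy')
print(np.array(c['pose']).round(2))
P=[[x,y,6] for x in(-75,75) for y in(-50,50)]+[[-33,0,101],[33,0,101],[-11,0,75+17],[11,0,92]]
print(proj(c,T(b,P)).round(0))
print('reading', env.state()['eef_pos'],env.state()['orientation'])
cv2.imwrite('pics/w1.png',cv2.resize(im,(800,500)))
```

```text
[[ 7.4000e-01  6.4000e-01  1.9000e-01  5.8729e+02]
 [-6.7000e-01  7.1000e-01  2.1000e-01  1.9922e+02]
 [-0.0000e+00 -2.8000e-01  9.6000e-01  3.7301e+02]
 [ 0.0000e+00  0.0000e+00  0.0000e+00  1.0000e+00]]
[[362. 234.]
 [287. 235.]
 [365. 115.]
 [280. 116.]
 [324. 229.]
 [323. 161.]
 [324. 205.]
 [323. 183.]]
reading [540.54506622 147.09471086 230.9138194 ] [ 9.12142442e-01  4.09873160e-01 -3.86592792e-04 -9.17406829e-05]
```

View pics/w1.png

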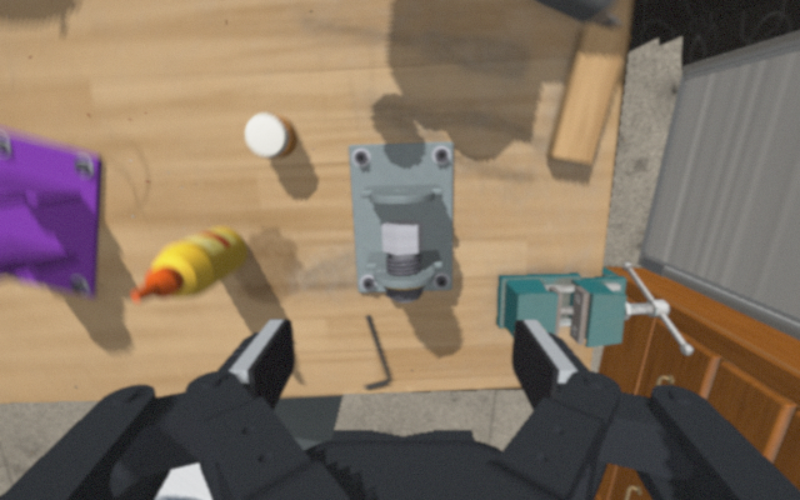

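The wrist view shows the foot corners at (280,116), (362,114), (286,234) and (362,233) in raw pixels. They are within 3 px of the prediction, so the pose is confirmed. Next I work out the tilted approach.

```bash
cat >> h.py <<'E'
from scipy.spatial.transform import Rotation as R
def go(q,back,deep=20):
    b=np.load('b.npy');s=env.state()
    Rt=R.from_euler('z',b[2])*R.from_euler('x',q-.30)*R.from_euler('x',np.pi)
    zt=Rt.apply([0,0,1]);p=T(b,[0,0,75])[0]+zt*(deep-back)
    R0=R.from_quat(s['orientation'])
    print('target',p.round(1),'shift in tool now',R0.inv().apply(p-s['eef_pos']).round(1),'rotvec',(R0.inv()*Rt).as_rotvec().round(3),'shift in target axes',Rt.inv().apply(p-s['eef_pos']).round(1))
E
python3 -c "
from h import *
go(0,150)"
```

```text
target [513.9 173.2 199.2] shift in tool now [  1.8 -37.2  31.7] rotvec [-0.3    0.003 -0.014] shift in target axes [  2.4 -44.9  19.3]
```

```bash
python3 -m crank '[0.6,-12.4,10.5,0,0,0,75, 0.6,-12.4,10.5,0,0,0,75, 0.6,-12.4,10.5,0,0,-0.014,75]' >/dev/null; python3 -m crank '[0,0,0,-0.1,0,0,75, 0,0,0,-0.1,0,0,75, 0,0,0,-0.1,0,0,75, 0,0,0,0,0,0,75]'; python3 -c "
from h import *
go(0,0)"
```

```text
time: 2.82
eef_pos: [513.0, 174.3, 199.1]
orientation: [0.902, 0.405, 0.062, 0.138]
wrist_force: [-1.5, 0.1, -0.2]
gripper_width: 75.0
grasp_force: 0.0
target [547.5 144.2  55.9] shift in tool now [  0.6   0.8 150.3] rotvec [ 0.004  0.005 -0.015] shift in target axes [ -0.2   1.4 150.3]
```

```bash
python3 -m crank '[0.1,0.2,20,0,0,0,75, 0.1,0.2,20,0,0,0,75, 0.1,0.2,20,0,0,0,75,0,0.2,15,0,0,0,75, 0,0,0,0,0,0,75]'; python3 -m crank '[0,0,15,0,0,0,75, 0,0,15,0,0,0,75, 0,0,15,0,0,0,75,0,0,15,0,0,0,75, 0,0,15,0,0,-0.01,75]'; python3 -c "
from h import *
go(0,0)
im=env.read_camera('side')[:,:,::-1][150:350,280:520];cv2.imwrite('pics/s2.png',cv2.resize(im,None,fx=3,fy=3,interpolation=cv2.INTER_CUBIC))"
```

```text
time: 3.23
eef_pos: [531.1, 157.3, 125.6]
orientation: [0.903, 0.404, 0.059, 0.135]
wrist_force: [-0.3, -0.5, 1.1]
gripper_width: 75.0
grasp_force: 0.0
time: 3.65
eef_pos: [549.0, 143.6, 57.0]
orientation: [0.901, 0.408, 0.061, 0.136]
wrist_force: [1.2, 0.6, 0.1]
gripper_width: 75.1
grasp_force: 0.0
target [547.5 144.2  55.9] shift in tool now [-0.6 -1.8  0.6] rotvec [-0.001  0.004 -0.007] shift in target axes [-0.5 -1.8  0.6]
```

View pics/s2.png

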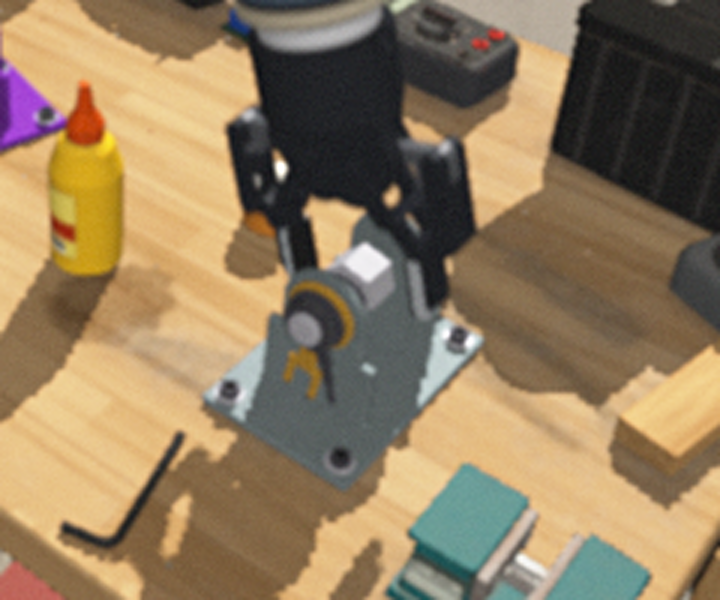

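The fingers straddle the hex head around (365,275) in the crop, clear of the pointer and fork. I'll close.

```bash
python3 -m crank '[-0.5,-1.5,0.5,0,0,0,50, 0,0,0,0,0,0,35,0,0,0,0,0,0,20,0,0,0,0,0,0,20,0,0,0,0,0,0,20]' 60;  python3 -m crank '[0,0,0,0,0,0,20,0,0,0,0,0,0,20,0,0,0,0,0,0,20]' 110; python3 -m crank '[0,0,0,0,0,0,20,0,0,0,0,0,0,20,0,0,0,0,0,0,20]' 110
```

```text
time: 4.12
eef_pos: [546.4, 145.4, 56.8]
orientation: [0.9, 0.409, 0.061, 0.136]
wrist_force: [-9.8, 8.5, 9.1]
gripper_width: 29.1
grasp_force: 59.8
time: 4.37
eef_pos: [546.4, 145.5, 57.0]
orientation: [0.9, 0.409, 0.061, 0.136]
wrist_force: [-12.2, 9.6, 11.0]
gripper_width: 28.3
grasp_force: 107.6
time: 4.62
eef_pos: [546.4, 145.5, 57.0]
orientation: [0.9, 0.409, 0.061, 0.136]
wrist_force: [-11.5, 8.8, 10.9]
gripper_width: 28.3
grasp_force: 107.6
```

```bash
python3 -m crank '[0,-1.2,0,0.05,0,0,20,0,-1.2,0,0.05,0,0,20,0,-1,0,0.05,0,0,20,0,-1,0,0.05,0,0,20,0,-1,0,0.05,0,0,20]';  python3 -m crank '[0,-1,0,0.05,0,0,20,0,-1,0,0.05,0,0,20,0,-1,0,0.05,0,0,20,0,0,0,0,0,0,20,0,0,0,0,0,0,20]'; python3 -c "
from h import *
go(.4,0)
im=env.read_camera('side')[:,:,::-1];cv2.imwrite('pics/s3raw.png',im);im=im[240:300,365:405];cv2.imwrite('pics/s3.png',cv2.resize(im,None,fx=10,fy=10,interpolation=cv2.INTER_CUBIC))
b=np.load('b.npy');s=env.calibration('side')
pr=lambda xx,r,a,w:proj(s,T(b,[[xx,r*np.sin(a)+w*np.cos(a),75-r*np.cos(a)+w*np.sin(a)]]))[0]
k=lambda q:((q-[365,240])*10).round(0)
for a in(.0,.1,.2,.3):print(a,'tip',k(pr(-41.5,57,a,0)),'prongs',k(pr(-37.5,58,a,8)),k(pr(-37.5,58,a,-8)))
print('axis',k(pr(-41.5,0,0,0)))
"
```

```text
time: 5.03
eef_pos: [542.8, 148.6, 56.2]
orientation: [0.91, 0.414, 0.009, 0.022]
wrist_force: [-6.6, -0.5, 5.3]
gripper_width: 28.5
grasp_force: 108.4
time: 5.45
eef_pos: [540.7, 150.4, 56.3]
orientation: [0.909, 0.413, -0.022, -0.046]
wrist_force: [-6.7, 4.0, 10.5]
gripper_width: 28.2
grasp_force: 109.4
target [541.5 149.4  55.1] shift in tool now [-0.3  1.4  1. ] rotvec [-0.002  0.001 -0.006] shift in target axes [-0.3  1.4  1. ]
0.0 tip [170. 407.] prongs [144. 375.] [222. 422.]
0.1 tip [142. 390.] prongs [117. 354.] [193. 407.]
0.2 tip [115. 370.] prongs [ 90. 332.] [164. 389.]
0.3 tip [ 89. 349.] prongs [ 66. 308.] [137. 370.]
axis [201. 165.]
```

View pics/s3.png

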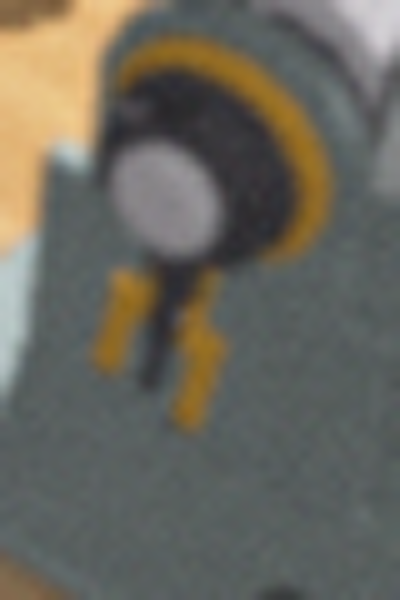

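The pointer tip at (148,388) already stands between the prongs, whose ends are at (108,372) and (190,428). Allowing for parallax, it is about 0.03 rad short of the middle, so I'll turn slightly more.

```bash
python3 -m crank '[0,-0.4,0,0.03,0,0,20,0,0,0,0,0,0,20,0,0,0,0,0,0,20,0,0,0,0,0,0,20,0,0,0,0,0,0,20]'; python3 -m crank '[0,0,0,0,0,0,20,0,0,0,0,0,0,20,0,0,0,0,0,0,20,0,0,0,0,0,0,20,0,0,0,0,0,0,20]'; python3 -c "
from h import *
go(.43,0)
n=np.mean([env.read_camera('side').astype(float) for _ in range(8)],0).astype('uint8')[:,:,::-1]
im=n[240:300,365:405];cv2.imwrite('pics/s4.png',cv2.resize(im,None,fx=10,fy=10,interpolation=cv2.INTER_CUBIC))"
```

```text
time: 5.92
eef_pos: [540.3, 150.8, 56.3]
orientation: [0.908, 0.413, -0.028, -0.059]
wrist_force: [-6.7, 3.1, 9.6]
gripper_width: 28.7
grasp_force: 109.9
time: 6.33
eef_pos: [540.3, 150.8, 56.3]
orientation: [0.908, 0.413, -0.028, -0.059]
wrist_force: [-5.8, 3.3, 10.5]
gripper_width: 28.5
grasp_force: 109.9
target [541.  149.8  55.2] shift in tool now [-0.3  1.3  1. ] rotvec [-0.001  0.001 -0.006] shift in target axes [-0.3  1.3  1. ]
```

View pics/s4.png

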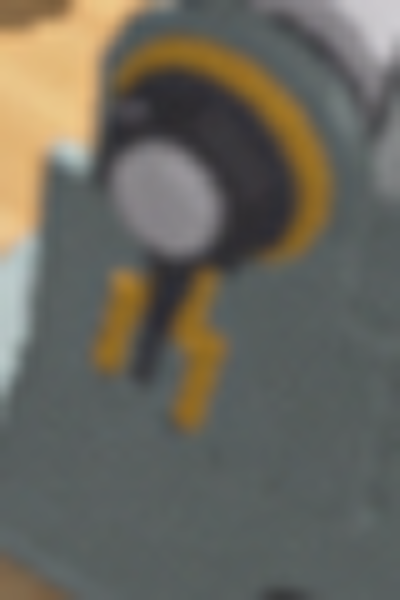

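The pointer tip is now at (142,380) and the parallax-corrected fork middle is at about (139,387). The head is held at 110 N, so I'm handing in.

```bash
python3 -c "
from rig import env
print(env.sign_off())"
```

```text
the job is handed in; nothing more can be done
None
```

The job is handed in with the gripper still holding the hex head at about 110 N, the bolt at roughly 0.43 rad and the pointer tip between the fork prongs by the last camera picture; the hand-in gave no verdict.

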